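Load the board in the probe fixture and hold its cover at 30 degrees

TASK

Pick the loose circuit board off the foam block and lay it level on the four support posts of the probe fixture, between the guide pins, the same way round as it lies now (component side up, big square gold-coloured chip towards the front). Then take the fixture's open probe cover by its handle, swing it forward and lower it under control until it stands 30 degrees above level, so that I can sight along the probes before the first closing, and finish while still holding it there: nothing else keeps it up, and it would fall shut onto the board. Never let it drop or come nearly shut, and leave the brush, battery, tweezers and flux pen where they lie.

Things in the scene. Friction and masses are not known exactly. Their poses are not given: they have to be found in the camera images.
- fixture: clamshell probe fixture fixed on the bench: black base 190 (x) x 160 (y) mm, top at 18 mm, grey plate 100 x 84 mm in its middle (top at 21 mm). Origin: centre of the base at bench height; z up, x level from the front edge (robot side) to the hinged rear edge. Four brass support posts, 8 mm in diameter, at x = +-36, y = +-24 mm carry the board; their tops are 44 mm above the bench.
- nest (a point): centre of the board's place, level with the post tops (44 mm up); axes as the fixture's. Eight 4 mm guide pins with tapered tips, ending 53 mm above the bench, surround it at x = +-47.5, y = +-18 and x = +-30, y = +-35.5 mm: 2.5 mm of play on every side. Beside the middle of the board's long sides (25 mm either way of x = 0) there are no pins, so fingers fit there, down to the base.
- hinge_axis (a point): middle of the cover's hinge axis, 72 mm behind the fixture's centre, 68 mm above the bench; the axis runs level along the fixture's y, between two aluminium hinge blocks (26 x 14 mm, 74 mm high) at y = +-66 mm.
- cover (a joint): angle of the probe cover in rad: 0 = level (shut), pi/2 = upright, 1.88 = leaning back on its stop, where it starts. The hinge is free: short of upright the cover falls shut when let go, past upright it falls back on the stop. About 0.22 kg (varies by a third): grey plate 112 mm wide between aluminium rails, free edge 125 mm from the hinge axis, 15 mm probes on the side that faces the board.
- handle_bar (a point): middle of the cover's handle: a steel bow whose round cross bar is 10 mm thick, parallel to the hinge axis, 168 mm from it, in the cover's plane, 43 mm beyond its free edge (38 mm clear gap); 72 mm of it is straight. At cover angle q it lies 168 cos q mm to the front of the hinge axis and 168 sin q mm above it. It can turn between the fingers as the cover swings.
- board: loose green circuit board, 86 (x) x 62 (y) mm, laminate 2 mm thick, small components on top, 30 g (varies by a third). It lies level on a fixed black foam block 76 x 44 x 22 mm on the blue mat (mat top 2.4 mm above the bench) and overhangs it along its long sides, where it can be gripped across the 62 mm. Origin: centre, 2 mm below the laminate's underside; z up.
- board_mid (a point): centre of the board in the middle of the laminate's thickness, 3 mm above the board's origin, 1 mm above its underside. Starts about 25 mm above the bench.
- gold_chip (a point): the big square gold-coloured chip on the board, in the corner at x = -33, y = -22 mm of the board's frame. Its end of the board must lie towards the front of the fixture (negative fixture x), as it does at the start.
- esd_brush: black anti-static brush, 159 x 14 x 10 mm, lying loose on the bench behind the fixture; to be left alone.
- battery_cell: flat phone battery, 93 x 42 x 9 mm, lying loose on the mat beyond the board; to be left alone.
- tweezers: steel tweezers, 118 x 14 x 10 mm, lying loose on the mat to the left of the board; to be left alone.
- flux_pen: orange flux pen, 131 x 13 x 13 mm, lying loose on the bench behind the fixture on the right; to be left alone.

How it is judged:
By the outcome, as a careful person would: the job done as asked, in the order asked, and still so for the second after the job is handed in, while the arm keeps its last pose, push and grip.
It also fails if it takes over 62 s, if anything falls off the work surface, if the arm or the gripper's body presses on something with over 40 N, if the wrist force passes 120 N, or if a joint passes its speed limit or range.

ROBOT

A 6-joint arm with a two-finger parallel gripper is mounted at the origin on a cart in front of the work surface, level with it; the furniture and walls round the work are solid. World frame = base frame: x ahead of the robot, y to its left, z up, the work surface at z = 0. Lengths are in m, angles in rad, forces in N, time in s.
With the tool pointing down it reaches from about 0.35 to 0.875 m from the base axis. Payload 4.2 kg.
Tool frame: the origin (TCP) lies at the very end of the fingers, on their centre line; the grasp point (between the pads) lies 19 mm behind it; z points along the fingers, y is the line along which they close (so a half turn about z gives the same grasp; the last joint's range is limited). The gripper opens to 85 mm and grips with 20 to 120 N. Pads are 22 mm wide; open, the fingers measure 114 mm over their backs; the gripper's body (76 mm by 85 mm) begins 54 mm behind the grasp point. The pads swing forward as they close: fully open they stand 13 mm farther back than shut.
Start: joints at [1.518, 0.385, 0.008, 0, -1.194, -0.259], TCP at [0.192, 0.595, 0.203] pointing down, gripper open.
Joint ranges: [-3.14, 3.14], [-1.21, 2.06], [-1.07, 1.41], [-3.16, 2.05], [-2.99, -0.16], [-3.1, 3.1]. Speed limits (rad/s): [2.79, 2.79, 3.14, 3.14, 3.14, 3.14].

INTERFACE

Orientations are given as a unit quaternion [x, y, z, w].
In Python, from cell import r, read_camera, look_for, outline_of, tip_of gives the robot as it stands.
- The arm moves only by the tool send_rows, never from a script. Its argument "increments" is a list of rows, each an object of numbers: "dx", "dy", "dz": the shift along the tool's x, y, z in m; "yaw": the turn about the tool's z in degrees. In form: [{"dx": .., "dy": .., "dz": .., "yaw": ..}, ...]. A call has 1 to 12 rows; each row shifts and turns the commanded pose from where the row before left it, along the tool's axes as they then stand; what a row does not reach is not made up. A row lasts 1/12 s, in which the tool goes at most 41.7 mm and 7.16 degrees, less where a joint would pass 70% of its speed; a pose out of reach is approached as far as the arm can. A call with a gripper value outside its range is refused whole. "gripper" is the opening, from -1 (shut) to 1 (fully open), set as the call begins (left out, the last holds). The fingers move at their own pace and stop on an object; "newtons" is the grip in N (left out, the last holds). Time passes only in rows, so rows that do not move let the fingers close. It gives the time, the measured TCP pose, the force, the opening and the grip force at its end, in the units of the state.
- r.read_state(): the state, without advancing time (a new reading comes with each control period).
- read_camera(name): name is "side" or "top"; returns a dict with "pixels" (420x560x3 uint8, red, green, blue), "range_z" (420x560 float32, m along the optical axis (not along the pixel's ray), 0 where there is no reading), "fovy" (degrees; the focal length in pixels is half the picture's height over the tangent of half this angle, whatever the lens; pixels are square), "cx", "cy" (the principal point, pixels), "camera_from_world" (4x4, takes a point from world to camera coordinates). Camera axes: x right, y down, z forward; pixel columns grow to the right and rows downward; lengths in m; the calibration is good to about 2 mm. A picture is of the moment at which its call begins.
- r.sign_off(): hands the job in; it is judged then, once.
Trained networks look in a picture, given as the dict that the camera call returned (one of the last four; its "shot" number tells which), for a name from the list of things; names that differ only in an ending like _2 or _b are one class to them, and where a whole thing is asked for, a point or a joint stands for the part that bears it (a point fixed in the world has none). Each returns a list of dicts, best first, with "p" (0 to 1); they miss things now and then, are a little off and sometimes report something else, mostly with a low value. They report only what shows in the picture. A call takes as long as a camera call.
- look_for(picture, name): "at" ([column, row] in pixels, amid what is visible of it).
- outline_of(picture, name): "mask" (420x560 bool, what is visible of it) and "at" ([column, row] in pixels, amid what is visible of it).
- tip_of(picture, name): "at" ([column, row] in pixels: a listed point, or the origin of a listed thing).
The state is a dict: "time_s": time; "joint_pos": joint angles; "qvel": joint speeds; "joint_efforts": joint torques, N m; "tool_pos": TCP position; "tcp_rot": TCP orientation; "wrist_force": force on the tool from outside, world axes, zero at the start; "ft_torque": the same for the moment, N m; "grip_width": opening from 0.0 (shut) to 1.0 (fully open); "grasp_force": force on a finger pad.
Only numpy, scipy, OpenCV 4.12 (cv2) and the standard library are available. Lean on these libraries where they do the work, as an engineer would, in place of code of your own. Each camera call takes 0.05 s, during which the arm holds its last target. There are 200 camera calls.

## Working session

There is one attempt and no reset: what is moved stays moved. The work goes in short steps, Python scripts to look and compute and a tool call to move; the robot and the scene stay as the last step left them, time stands still between calls to the robot, and variables do not carry over. Pictures are saved under pics/ and viewed, at most 10 in all, crops included, and the job is handed in when it is done.

Besides the shell and the picture viewer there is one more tool, called after "Emit:" by a JSON object that holds its "name" and its "arguments". send_rows: Moves the arm, as the interface text tells. Its arguments: {"type":"object","properties":{"increments":{"type":"array","items":{"type":"object","properties":{"dx":{"type":"number"},"dy":{"type":"number"},"dz":{"type":"number"},"yaw":{"type":"number"}}}},"gripper":{"type":"number"},"newtons":{"type":"number"}},"required":["increments"]}

```bash
mkdir -p pics; ls; cat > h.py <<'E'
import numpy as np, cv2
from cell import r, read_camera, look_for, outline_of, tip_of
def f(p): return p["pixels"].shape[0]/2/np.tan(np.radians(p["fovy"])/2)
def world(p,uv,d):
    F=f(p); c=np.array([(uv[0]-p["cx"])/F*d,(uv[1]-p["cy"])/F*d,d,1]); return (np.linalg.inv(p["camera_from_world"])@c)[:3]
def atz(p,uv,z):
    a=world(p,uv,0.0); b=world(p,uv,1.0); return a+(b-a)*(z-a[2])/(b[2]-a[2])
def cloud(p,mask):
    v,u=np.nonzero(mask&(p["range_z"]>0)); d=p["range_z"][v,u]; F=f(p)
    c=np.stack([(u-p["cx"])/F*d,(v-p["cy"])/F*d,d,np.ones_like(d)]); return (np.linalg.inv(p["camera_from_world"])@c)[:3].T
def proj(p,w):
    c=p["camera_from_world"]@np.append(w,1); return [p["cx"]+f(p)*c[0]/c[2],p["cy"]+f(p)*c[1]/c[2]]
def save(p,n): cv2.imwrite(f"pics/{n}.png",p["pixels"][:,:,::-1])
E
python3 - <<'E'
from h import *
np.set_printoptions(precision=4,suppress=True)
s=r.read_state(); print(s)
for n in("top","side"):
    p=read_camera(n); save(p,n+"0")
    print(n,p["fovy"],p["cx"],p["cy"],np.linalg.inv(p["camera_from_world"])[:3,3])
    for k,z in(("nest",.044),("hinge_axis",.068),("board_mid",.025),("gold_chip",.028),("board",.022),("fixture",0),("handle_bar",.228)):
        for q in tip_of(p,k)[:2]: print(k,round(q["p"],2),q["at"],atz(p,q["at"],z))
    for k in("board","cover","fixture"):
        for q in outline_of(p,k)[:1]:
            c=cloud(p,q["mask"]); print(k,q["p"],q["mask"].sum(),np.percentile(c,[2,50,98],axis=0).tolist())
            if k=="board":
                t=c[(c[:,2]>.015)&(c[:,2]<.04)][:,:2].astype(np.float32); print(cv2.minAreaRect(t), np.median(t,0))
E
```

```text
pics
{'time_s': 0.0, 'joint_pos': array([ 1.5176,  0.3855,  0.0066, -0.0005, -1.194 , -0.2586]), 'qvel': array([-0.0009, -0.0004,  0.0027,  0.0003,  0.0001,  0.0006]), 'joint_efforts': array([ -0.0007, -39.2287,  18.8407,   4.1864,  -0.0046,  -0.    ]), 'tool_pos': array([0.1915, 0.5942, 0.2022]), 'tcp_rot': array([ 0.9879, -0.1554, -0.0001,  0.0011]), 'wrist_force': array([ 0.0584, -0.1931, -0.9003]), 'ft_torque': array([-0.0244,  0.0417, -0.0027]), 'grasp_force': 0.0, 'grip_width': 1.0001880191645718}
top 48.85843455193951 273.4374277301684 207.88813983296 [0.3523 0.2834 1.0364]
nest 0.67 [304.2, 217.1] [0.5433 0.2244 0.044 ]
hinge_axis 0.87 [300.7, 188.2] [0.602  0.2345 0.068 ]
board_mid 0.6 [205.8, 242.3] [0.4838 0.4388 0.025 ]
gold_chip 0.7 [218.3, 256.3] [0.4536 0.4092 0.028 ]
board 0.7 [203.3, 245.1] [0.4779 0.4444 0.022 ]
board 0.69 [300.3, 184.7] [0.622  0.2332 0.022 ]
fixture 0.87 [302.3, 221.9] [0.5405 0.2259 0.    ]
fixture 0.52 [204.4, 240.4] [0.4913 0.4461 0.    ]
handle_bar 0.96 [298.1, 134.5] [0.663  0.2493 0.228 ]
board 0.65 1020 [[0.44402009316463104, 0.411805566264
[... 1305 characters left out ...]
427, 0.0069917873300349735], [0.4822253456452449, 0.4492148631829649, 0.027154301198190733], [0.5247433517129471, 0.4811375966912875, 0.031130352211350153]]
((0.4846158027648926, 0.44512316584587097), (0.08464238047599792, 0.06813561916351318), 13.704085350036621) [0.4819 0.4498]
cover 0.71 1647 [[0.6001026151671928, 0.06792707764297376, 0.015010147123678529], [0.6259848127647636, 0.25294055596168574, 0.13788824932714608], [0.7292838537646312, 0.30273551472156973, 0.2308704961663697]]
fixture 0.96 4390 [[0.4408707933857997, 0.15164863895133301, 0.006788665980971631], [0.5893530600082477, 0.2542861695529458, 0.026140839601439203], [0.6572883746207784, 0.3174064078957325, 0.21354231823815362]]
```

```bash
python3 - <<'E'
from h import *
np.set_printoptions(precision=4,suppress=True)
p=read_camera("top")
c=cloud(p,np.ones((420,560),bool)); 
d=np.linalg.norm(c[:,:2]-[.54,.23],axis=1)
b=c[(d<.16)&(c[:,2]>.0135)&(c[:,2]<.035)]
print("base",cv2.minAreaRect(b[:,:2].astype(np.float32)),len(b))
q=outline_of(p,"fixture")[0]["mask"]; m=cloud(p,q); m=m[(m[:,2]>.0135)&(m[:,2]<.03)]; print("base net",cv2.minAreaRect(m[:,:2].astype(np.float32)))
hb=c[(c[:,2]>.218)&(c[:,2]<.25)&(np.linalg.norm(c[:,:2]-[.66,.25],axis=1)<.08)]
print("bar",len(hb),cv2.minAreaRect(hb[:,:2].astype(np.float32)),hb.mean(0),np.percentile(hb[:,2],[5,50,95]))
bl=c[(c[:,2]>.071)&(c[:,2]<.077)&(d<.16)]
print("hinge blocks",bl.mean(0),len(bl)); 
u=cv2.resize(p["pixels"][110:320,150:430],None,fx=2.8,fy=2.8,interpolation=cv2.INTER_CUBIC); cv2.imwrite("pics/tc.png",u[:,:,::-1])
s=read_camera("side"); u=cv2.resize(s["pixels"][100:310,200:480],None,fx=2.8,fy=2.8,interpolation=cv2.INTER_CUBIC); cv2.imwrite("pics/sc.png",u[:,:,::-1])
# gold chip colour/posts candidate projection for axes angle 14
E
```

```text
base ((0.5618780851364136, 0.24152526259422302), (0.24514061212539673, 0.181642547249794), 11.070356369018555) 5336
base net ((0.5370468497276306, 0.22600996494293213), (0.18981027603149414, 0.15978047251701355), 10.345417022705078)
bar 310 ((0.6568071246147156, 0.24853123724460602), (0.013299901969730854, 0.09986088424921036), 10.307147979736328) [0.6566 0.249  0.2309] [0.2213 0.2318 0.2349]
hinge blocks [0.607  0.2396 0.0736] 252
```

View pics/tc.png

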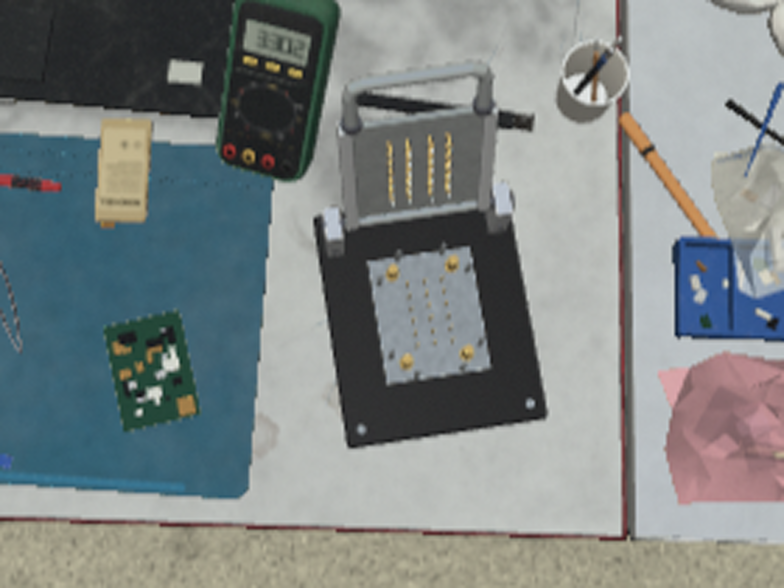

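View pics/sc.png

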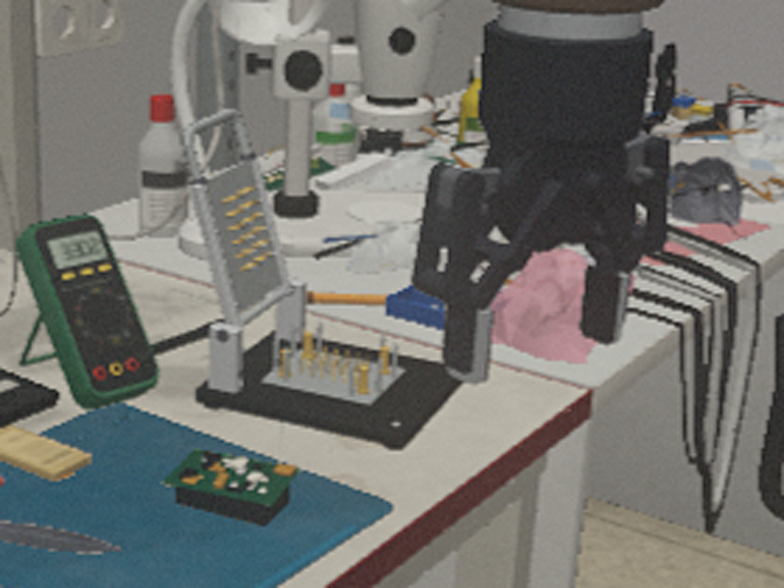

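Top crop: the fixture is at centre-right (hinge at row ~220, cover leaning back, handle bar at row ~70). The board is at about (150,370) with its gold chip at (187,405), front right, and the tweezers are far left. The side crop agrees: board on the foam block at (230,480), and the path over to it is clear. The measured sizes match too: base 190x160 at +10.3°, board 86x60 at +14°.

Emit:
{"name": "send_rows", "arguments": {"increments": [{"dx": 0.0272,"dy": 0.0044},{"dx": 0.0272,"dy": 0.0044},{"dx": 0.0272,"dy": 0.0044},{"dx": 0.0272,"dy": 0.0044},{"dx": 0.0272,"dy": 0.0044},{"dx": 0.0272,"dy": 0.0044},{"dx": 0.0272,"dy": 0.0044},{"dx": 0.0272,"dy": 0.0044},{"dx": 0.0272,"dy": 0.0044},{"dx": 0.0272,"dy": 0.0044},{"dx": 0.0272,"dy": 0.0044},{"dx": 0.0272,"dy": 0.0044}], "gripper": 1}}

```text
validation failed for argument at $.in...
```

Emit:
{"name": "send_rows", "arguments": {"increments": [{"yaw": -5.3,"dz": 0.01},{"yaw": -5.3,"dz": 0.01},{"yaw": -5.3,"dz": 0.01},{"yaw": -5.3,"dz": 0.01},{"yaw": -5.3,"dz": 0.01},{"yaw": -5.3,"dz": 0.01},{"dz": 0.01},{"dz": 0.01},{"dz": 0.01},{}]}}

```text
validation failed for argument at $.in...
```

```bash
cat >> h.py <<'E'
from scipy.spatial.transform import Rotation
def goto(x,y,yaw=None):
    s=r.read_state(); R=Rotation.from_quat(s["tcp_rot"]).as_matrix(); t=np.array([x,y,s["tool_pos"][2]])-s["tool_pos"]
    ps=np.degrees(np.arctan2(R[1,0],R[0,0])); print("tcp",s["tool_pos"].round(4),"yaw",ps.round(2),"tool delta",(R.T@t).round(4),"tilt",R[:,2].round(4),"t",s["time_s"],"F",s["wrist_force"].round(2),"grip",round(s["grip_width"],3),round(s["grasp_force"],1),"j",s["joint_pos"].round(2))
    if yaw is not None: print("tool yaw needed",round(ps-yaw,2))
E
python3 -c "
from h import *
goto(.4852,.4435,14)"
```

```text
tcp [0.1917 0.5949 0.2033] yaw -17.87 tool delta [ 0.3258  0.054  -0.    ] tilt [-0. -0. -1.] t 1.25 F [-0.02  0.2  -0.59] grip 1.0 0.0 j [ 1.52  0.38  0.01 -0.   -1.19 -0.26]
tool yaw needed -31.87
```

Emit:
{"name": "send_rows", "arguments": {"increments": [{"dx": 0.0272,"dy": 0.0045,"dz": 0,"yaw": 0},{"dx": 0.0272,"dy": 0.0045,"dz": 0,"yaw": 0},{"dx": 0.0272,"dy": 0.0045,"dz": 0,"yaw": 0},{"dx": 0.0272,"dy": 0.0045,"dz": 0,"yaw": 0},{"dx": 0.0272,"dy": 0.0045,"dz": 0,"yaw": 0},{"dx": 0.0272,"dy": 0.0045,"dz": 0,"yaw": 0},{"dx": 0.0272,"dy": 0.0045,"dz": 0,"yaw": 0},{"dx": 0.0272,"dy": 0.0045,"dz": 0,"yaw": 0},{"dx": 0.0272,"dy": 0.0045,"dz": 0,"yaw": 0},{"dx": 0.0272,"dy": 0.0045,"dz": 0,"yaw": 0},{"dx": 0.0272,"dy": 0.0045,"dz": 0,"yaw": 0},{"dx": 0.0272,"dy": 0.0045,"dz": 0,"yaw": 0}], "gripper": 1}}

```text
time_s: 2.25
tool_pos: [0.4869, 0.4426, 0.2034]
tcp_rot: [0.988, -0.155, 0.0, -0.0]
wrist_force: [-0.7, 1.0, 0.6]
grip_width: 1.001
grasp_force: 0.0
```

Emit:
{"name": "send_rows", "arguments": {"increments": [{"dx": 0,"dy": 0,"dz": 0.01,"yaw": -5.3},{"dx": 0,"dy": 0,"dz": 0.01,"yaw": -5.3},{"dx": 0,"dy": 0,"dz": 0.01,"yaw": -5.3},{"dx": 0,"dy": 0,"dz": 0.01,"yaw": -5.3},{"dx": 0,"dy": 0,"dz": 0.01,"yaw": -5.3},{"dx": 0,"dy": 0,"dz": 0.01,"yaw": -5.3},{"dx": 0,"dy": 0,"dz": 0.01,"yaw": 0},{"dx": 0,"dy": 0,"dz": 0.01,"yaw": 0},{"dx": 0,"dy": 0,"dz": 0.01,"yaw": 0},{"dx": 0,"dy": 0,"dz": 0.01,"yaw": 0},{"dx": 0,"dy": 0,"dz": 0,"yaw": 0}]}}

```text
time_s: 3.17
tool_pos: [0.4847, 0.4422, 0.1004]
tcp_rot: [0.993, 0.121, -0.002, 0.002]
wrist_force: [-0.4, -1.4, 0.2]
grip_width: 1.002
grasp_force: 0.0
```

```bash
python3 -c "
from h import *
goto(.4852,.4435,14)
p=read_camera('side'); cv2.imwrite('pics/s1.png',cv2.resize(p['pixels'][180:320,190:400],None,fx=3.8,fy=3.8,interpolation=cv2.INTER_CUBIC)[:,:,::-1])"
```

```text
tcp [0.4847 0.4422 0.1004] yaw 13.86 tool delta [ 0.0008 -0.0012 -0.    ] tilt [-0.0033 -0.0035 -1.    ] t 3.1667 F [-0.44 -1.41  0.15] grip 1.002 0.0 j [ 0.99  0.52 -0.04 -0.   -1.01  0.83]
tool yaw needed -0.14
```

View pics/s1.png

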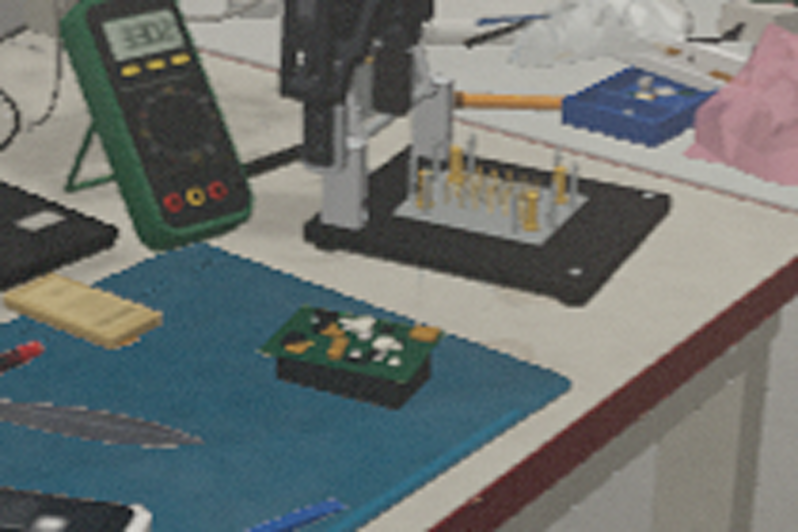

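The side view shows the board level on the foam at (350,345) and the open fingers above it, with their midpoint at about (360,140), in line. I'll descend.

Emit:
{"name": "send_rows", "arguments": {"increments": [{"dx": 0.0008,"dy": -0.0012,"dz": 0.01,"yaw": 0},{"dx": 0,"dy": 0,"dz": 0.01,"yaw": 0},{"dx": 0,"dy": 0,"dz": 0.01,"yaw": 0},{"dx": 0,"dy": 0,"dz": 0.01,"yaw": 0},{"dx": 0,"dy": 0,"dz": 0.01,"yaw": 0},{"dx": 0,"dy": 0,"dz": 0.01,"yaw": 0},{"dx": 0,"dy": 0,"dz": 0.01,"yaw": 0},{"dx": 0,"dy": 0,"dz": 0.01,"yaw": 0},{"dx": 0,"dy": 0,"dz": 0.01,"yaw": 0},{"dx": 0,"dy": 0,"dz": 0.005,"yaw": 0},{"dx": 0,"dy": 0,"dz": 0,"yaw": 0}]}}

```text
time_s: 4.13
tool_pos: [0.4856, 0.4438, 0.0064]
tcp_rot: [0.993, 0.121, -0.001, 0.001]
wrist_force: [-0.4, 0.4, -0.1]
grip_width: 1.0
grasp_force: 0.0
```

Emit:
{"name": "send_rows", "arguments": {"increments": [{"dx": 0,"dy": 0,"dz": 0,"yaw": 0},{"dx": 0,"dy": 0,"dz": 0,"yaw": 0},{"dx": 0,"dy": 0,"dz": 0,"yaw": 0},{"dx": 0,"dy": 0,"dz": 0,"yaw": 0},{"dx": 0,"dy": 0,"dz": 0,"yaw": 0},{"dx": 0,"dy": 0,"dz": 0,"yaw": 0},{"dx": 0,"dy": 0,"dz": 0,"yaw": 0},{"dx": 0,"dy": 0,"dz": 0,"yaw": 0}], "gripper": 0.2, "newtons": 25}}

```text
time_s: 4.8
tool_pos: [0.4863, 0.4447, 0.0084]
tcp_rot: [0.993, 0.121, 0.0, -0.0]
wrist_force: [0.1, 0.5, 0.0]
grip_width: 0.599
grasp_force: 0.0
```

The fingers closed to 51 mm with no grip force, so they passed the board's edge. I'll look before doing anything else.

```bash
python3 -c "
from h import *
goto(.4852,.4435,14)
p=read_camera('side'); cv2.imwrite('pics/s2.png',cv2.resize(p['pixels'][190:310,210:360],None,fx=5,fy=5,interpolation=cv2.INTER_CUBIC)[:,:,::-1])
for q in outline_of(p,'board')[:1]:
  c=cloud(p,q['mask']); print(q['p'],q['at'],np.percentile(c,[5,50,95],axis=0))"
```

```text
tcp [0.4863 0.4447 0.0084] yaw 13.94 tool delta [-0.0014  0.0009 -0.    ] tilt [ 1.e-04  1.e-04 -1.e+00] t 4.8 F [0.13 0.48 0.03] grip 0.599 0.0 j [ 0.99  0.62 -0.12  0.   -0.83  0.83]
tool yaw needed -0.06
0.96 [287.5, 269.3] [[0.44634748 0.41728563 0.02508944]
 [0.47646469 0.45192671 0.02708631]
 [0.52260983 0.47870568 0.03019983]]
```

View pics/s2.png

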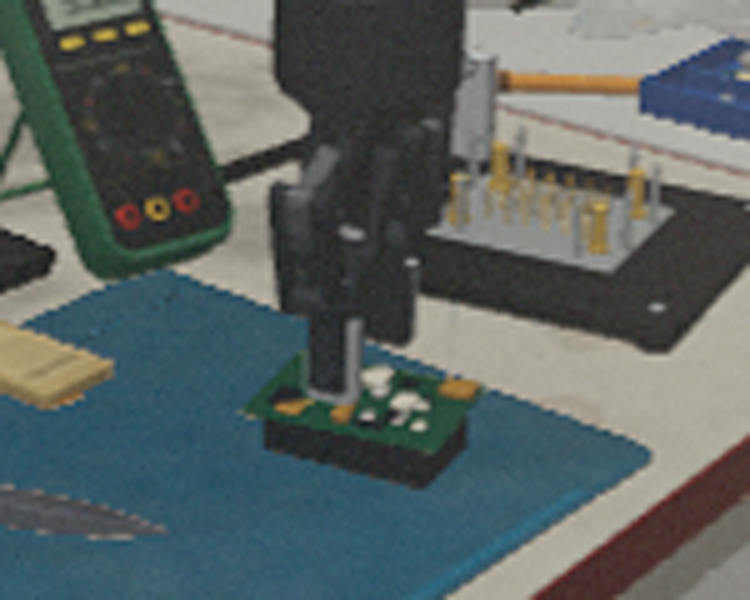

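The crop shows the near fingertip at about (335,400), over the top of the board, not beside it. The tips are higher than the TCP suggests, so I'll measure the tip height.

```bash
python3 -c "
from h import *
np.set_printoptions(precision=4,suppress=True)
p=read_camera('side')
for v in range(246,282,3): print(v,[ (world(p,(u,v),p['range_z'][v,u])*1000).round().astype(int).tolist() for u in (272,276,280,284)])
s=r.read_state();print(s['tool_pos'],proj(p,s['tool_pos']))"
```

```text
246 [[485, 484, 93], [460, 504, 107], [468, 480, 96], [501, 422, 66]]
249 [[472, 499, 96], [460, 503, 101], [466, 482, 91], [502, 420, 59]]
252 [[471, 502, 91], [461, 502, 94], [467, 481, 85], [499, 424, 54]]
255 [[482, 486, 75], [473, 486, 78], [468, 479, 77], [499, 423, 47]]
258 [[482, 487, 69], [478, 479, 67], [471, 476, 68], [550, 355, -1]]
261 [[483, 485, 61], [475, 483, 63], [469, 477, 63], [535, 374, 3]]
264 [[484, 484, 54], [474, 484, 57], [470, 476, 55], [493, 431, 31]]
267 [[483, 485, 48], [474, 484, 51], [469, 478, 50], [487, 439, 29]]
270 [[501, 462, 26], [478, 479, 41], [469, 478, 43], [481, 447, 27]]
273 [[492, 474, 28], [486, 468, 27], [480, 462, 27], [470, 462, 30]]
276 [[494, 470, 19], [479, 477, 26], [470, 475, 29], [465, 468, 27]]
279 [[495, 470, 11], [487, 466, 12], [477, 466, 16], [468, 465, 18]]
[0.4863 0.4447 0.0083] [np.float64(282.5817259475542), np.float64(277.02290217610243)]
```

The near fingertip is at z≈40 mm while the TCP reads 8 mm. So the tips sit about 30 mm above the reported TCP at this opening, though laterally they're right, and nothing was touched. I'll open again, go partway down and measure the tip directly.

Emit:
{"name": "send_rows", "arguments": {"increments": [{"dx": -0.0008,"dy": 0.0005,"dz": 0,"yaw": 0},{"dx": 0,"dy": 0,"dz": 0,"yaw": 0},{"dx": 0,"dy": 0,"dz": 0,"yaw": 0},{"dx": 0,"dy": 0,"dz": 0,"yaw": 0},{"dx": 0,"dy": 0,"dz": 0,"yaw": 0},{"dx": 0,"dy": 0,"dz": 0,"yaw": 0},{"dx": 0,"dy": 0,"dz": 0,"yaw": 0},{"dx": 0,"dy": 0,"dz": 0.004,"yaw": 0},{"dx": 0,"dy": 0,"dz": 0.004,"yaw": 0},{"dx": 0,"dy": 0,"dz": 0.004,"yaw": 0},{"dx": 0,"dy": 0,"dz": 0.004,"yaw": 0},{"dx": 0,"dy": 0,"dz": 0,"yaw": 0}], "gripper": 1}}

```text
time_s: 5.95
tool_pos: [0.485, 0.4433, -0.0091]
tcp_rot: [0.993, 0.121, -0.001, 0.001]
wrist_force: [-0.5, -0.9, -0.6]
grip_width: 1.0
grasp_force: 0.0
```

```bash
python3 -c "
from h import *
np.set_printoptions(precision=4,suppress=True)
goto(.4852,.4435,14)
p=read_camera('side')
for v in range(250,292,3): print(v,[ (world(p,(u,v),p['range_z'][v,u])*1000).round().astype(int).tolist() for u in (264,268,272,276,280)])
u=cv2.resize(p['pixels'][190:310,210:360],None,fx=5,fy=5,interpolation=cv2.INTER_CUBIC); cv2.imwrite('pics/s3.png',u[:,:,::-1])"
```

```text
tcp [ 0.485   0.4433 -0.0091] yaw 13.92 tool delta [ 0.0002 -0.0002 -0.    ] tilt [-0.0016 -0.0019 -1.    ] t 5.95 F [-0.49 -0.93 -0.64] grip 1.0 0.0 j [ 0.99  0.64 -0.14 -0.   -0.79  0.83]
tool yaw needed -0.08
250 [[478, 516, 98], [603, 345, 0], [483, 485, 85], [457, 507, 101], [462, 488, 93]]
253 [[-86, 1220, 517], [482, 499, 84], [584, 355, 1], [456, 509, 96], [461, 488, 87]]
256 [[475, 520, 88], [469, 516, 88], [462, 512, 89], [459, 504, 87], [460, 490, 81]]
259 [[476, 519, 81], [468, 517, 83], [458, 517, 86], [455, 509, 84], [550, 370, 2]]
262 [[568, 404, 2], [531, 437, 26], [472, 499, 68], [464, 497, 70], [464, 485, 65]]
265 [[556, 419, 4], [520, 450, 27], [473, 498, 61], [467, 493, 61], [464, 484, 58]]
268 [[521, 462, 25], [509, 464, 30], [474, 497, 54], [464, 497, 57], [490, 449, 29]]
271 [[513, 473, 25], [502, 474, 29], [473, 497, 47], [464, 496, 50], [480, 463, 31]]
274 [[514, 471, 17], [496, 481, 27], [471, 500, 43], [465, 495, 43], [476, 468, 28]]
277 [[512, 475, 12], [505, 469, 12], [494, 470, 16], [468, 491, 33], [471, 474, 25]]
280 [[514, 471, 3], [503, 473, 7], [494, 470, 10], [487, 466, 10], [477, 466, 13]]
283 [[505, 483, 4], [501, 474, 2], [494, 470, 3], [486, 467, 4], [477, 465, 6]]
286 [[498, 492, 4], [493, 485, 2], [486, 480, 3], [480, 475, 2], [471, 473, 5]]
289 [[490, 502, 4], [482, 499, 5], [478, 490, 3], [472, 485, 3], [464, 482, 4]]
```

View pics/s3.png

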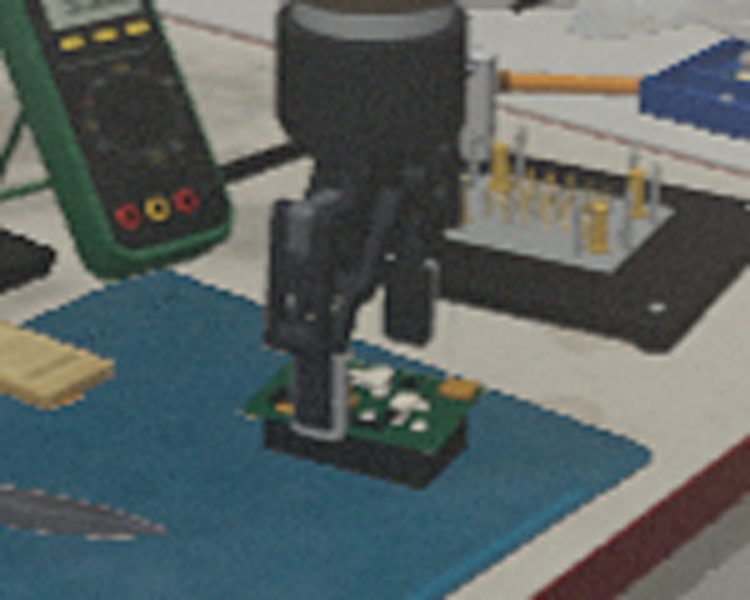

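The near tip (bottom at about (325,435)) measures z≈34 mm with the TCP at −9 mm and the fingers fully open. That puts the tips about 43 mm above the reported TCP when open and about 31 mm at 60%. Going 17 mm lower puts the board edge on the pads, with the tips still clear of the mat.

Emit:
{"name": "send_rows", "arguments": {"increments": [{"dx": 0,"dy": 0,"dz": 0.004,"yaw": 0},{"dx": 0,"dy": 0,"dz": 0.004,"yaw": 0},{"dx": 0,"dy": 0,"dz": 0.004,"yaw": 0},{"dx": 0,"dy": 0,"dz": 0.003,"yaw": 0},{"dx": 0,"dy": 0,"dz": 0.002,"yaw": 0},{"dx": 0,"dy": 0,"dz": 0,"yaw": 0}]}}

```text
time_s: 6.5
tool_pos: [0.4854, 0.4437, -0.0254]
tcp_rot: [0.993, 0.121, -0.0, 0.0]
wrist_force: [1.0, -0.2, -1.1]
grip_width: 0.999
grasp_force: 0.0
```

Emit:
{"name": "send_rows", "arguments": {"increments": [{"dx": 0,"dy": 0,"dz": 0,"yaw": 0},{"dx": 0,"dy": 0,"dz": 0,"yaw": 0},{"dx": 0,"dy": 0,"dz": 0,"yaw": 0},{"dx": 0,"dy": 0,"dz": 0,"yaw": 0},{"dx": 0,"dy": 0,"dz": 0,"yaw": 0},{"dx": 0,"dy": 0,"dz": 0,"yaw": 0},{"dx": 0,"dy": 0,"dz": 0,"yaw": 0}], "gripper": 0.2, "newtons": 25}}

```text
time_s: 7.08
tool_pos: [0.4859, 0.4443, -0.0242]
tcp_rot: [0.993, 0.121, 0.0, -0.0]
wrist_force: [-0.3, 0.1, 3.2]
grip_width: 0.709
grasp_force: 27.2
```

It has gripped: 60 mm wide, 27 N. I'll lift it, and meanwhile refine the nest position from the posts and base.

Emit:
{"name": "send_rows", "arguments": {"increments": [{"dx": 0,"dy": 0,"dz": -0.004,"yaw": 0},{"dx": 0,"dy": 0,"dz": -0.008,"yaw": 0},{"dx": 0,"dy": 0,"dz": -0.011,"yaw": 0},{"dx": 0,"dy": 0,"dz": -0.011,"yaw": 0},{"dx": 0,"dy": 0,"dz": -0.011,"yaw": 0},{"dx": 0,"dy": 0,"dz": -0.011,"yaw": 0},{"dx": 0,"dy": 0,"dz": -0.011,"yaw": 0},{"dx": 0,"dy": 0,"dz": -0.008,"yaw": 0},{"dx": 0,"dy": 0,"dz": -0.005,"yaw": 0},{"dx": 0,"dy": 0,"dz": 0,"yaw": 0}]}}

```text
time_s: 7.92
tool_pos: [0.4862, 0.4447, 0.0571]
tcp_rot: [0.993, 0.121, 0.001, -0.001]
wrist_force: [0.1, 0.2, -0.4]
grip_width: 0.715
grasp_force: 27.2
```

```bash
cat >> h.py <<'E'
def posts(p,z=.044,near=(.537,.226)):
    hsv=cv2.cvtColor(p["pixels"],cv2.COLOR_RGB2HSV); m=((hsv[...,0]>12)&(hsv[...,0]<32)&(hsv[...,1]>110)&(hsv[...,2]>90)).astype(np.uint8)
    n,l,st,ce=cv2.connectedComponentsWithStats(m); out=[]
    for i in range(1,n):
        if st[i,4]>=8:
            w=atz(p,ce[i],z)
            if np.hypot(*(w[:2]-near))<.055: out.append((st[i,4],w[:2].round(4),ce[i].round(1)))
    return out
E
python3 -c "
from h import *
np.set_printoptions(precision=4,suppress=True)
p=read_camera('top')
for o in posts(p): print(o)
q=outline_of(p,'fixture')[0]['mask']; m=cloud(p,q); m=m[(m[:,2]>.0135)&(m[:,2]<.03)]; print('base net',cv2.minAreaRect(m[:,:2].astype(np.float32)))
b=cloud(p,outline_of(p,'board')[0]['mask']); print(np.percentile(b,[5,50,95],axis=0))
s=read_camera('side'); b=cloud(s,outline_of(s,'board')[0]['mask']); print(np.percentile(b,[5,50,95],axis=0))
goto(.537,.2262,10.35)"
```

```text
(np.int32(15), array([0.5729, 0.2105]), array([310.7, 204.1]))
(np.int32(13), array([0.5645, 0.2569]), array([289.5, 207.2]))
(np.int32(11), array([0.503 , 0.1975]), array([316.3, 235.7]))
(np.int32(11), array([0.4943, 0.2442]), array([294.6, 239.1]))
base net ((0.5370860695838928, 0.2259298861026764), (0.18918874859809875, 0.1596875935792923), 10.409746170043945)
[[0.4443 0.4103 0.1058]
 [0.4575 0.4323 0.1088]
 [0.4774 0.4613 0.1124]]
[[0.4429 0.4107 0.1036]
 [0.4669 0.447  0.1058]
 [0.5224 0.4784 0.109 ]]
tcp [0.4853 0.4436 0.0544] yaw 13.93 tool delta [-0.0021  0.2234  0.0002] tilt [-0.0011 -0.0013 -1.    ] t 8.1667 F [ 0.44 -0.15 -0.55] grip 0.707 27.2 j [ 0.99  0.57 -0.09 -0.   -0.92  0.83]
tool yaw needed 3.58
```

Emit:
{"name": "send_rows", "arguments": {"increments": [{"dx": -0.0002,"dy": 0.012,"dz": 0,"yaw": 0},{"dx": -0.0002,"dy": 0.02,"dz": 0,"yaw": 0},{"dx": -0.0002,"dy": 0.022,"dz": 0,"yaw": 0},{"dx": -0.0002,"dy": 0.022,"dz": 0,"yaw": 0},{"dx": -0.0002,"dy": 0.022,"dz": 0,"yaw": 0},{"dx": -0.0002,"dy": 0.022,"dz": 0,"yaw": 0},{"dx": -0.0002,"dy": 0.022,"dz": 0,"yaw": 0},{"dx": -0.0002,"dy": 0.022,"dz": 0,"yaw": 0},{"dx": -0.0002,"dy": 0.022,"dz": 0,"yaw": 0},{"dx": -0.0002,"dy": 0.022,"dz": 0,"yaw": 0},{"dx": 0,"dy": 0.0154,"dz": 0,"yaw": 1.8},{"dx": 0,"dy": 0,"dz": 0,"yaw": 1.78}]}}

```text
time_s: 9.17
tool_pos: [0.5374, 0.2233, 0.055]
tcp_rot: [0.996, 0.087, -0.001, 0.0]
wrist_force: [0.2, -0.0, 0.2]
grip_width: 0.713
grasp_force: 27.2
```

Emit:
{"name": "send_rows", "arguments": {"increments": [{"dx": 0,"dy": 0,"dz": 0.008,"yaw": 0},{"dx": 0,"dy": 0,"dz": 0.01,"yaw": 0},{"dx": 0,"dy": 0,"dz": 0.008,"yaw": 0},{"dx": 0,"dy": 0,"dz": 0.006,"yaw": 0},{"dx": 0,"dy": 0,"dz": 0,"yaw": 0},{"dx": 0,"dy": 0,"dz": 0,"yaw": 0}]}}

```text
time_s: 9.67
tool_pos: [0.5371, 0.2268, 0.0224]
tcp_rot: [0.996, 0.091, -0.001, 0.001]
wrist_force: [0.4, 0.8, -0.4]
grip_width: 0.713
grasp_force: 27.2
```

```bash
python3 -c "
from h import *
np.set_printoptions(precision=4,suppress=True)
goto(.537,.2262,10.35)
p=read_camera('side')
q=outline_of(p,'board')[0]; b=cloud(p,q['mask']); print(q['p'],np.percentile(b,[5,50,95],axis=0))
a=(q['mask']); u=cv2.resize(p['pixels'][160:260,255:395],None,fx=5.6,fy=5.6,interpolation=cv2.INTER_CUBIC); cv2.imwrite('pics/s4.png',u[:,:,::-1])
R=lambda x,y,z:np.array([.537+x*np.cos(.181)-y*np.sin(.181),.2262+x*np.sin(.181)+y*np.cos(.181),z])
zb=r.read_state()['tool_pos'][2]+.0495+.002
for x,y in((43,31),(-43,31),(-43,-31)): print('board corner expected crop px',(np.array(proj(p,R(x/1e3,y/1e3,zb)))-[255,160])*5.6)
for x,y in((47.5,18),(-47.5,18),(-30,35.5),(30,35.5),(-47.5,-18)): print('pin',x,y,(np.array(proj(p,R(x/1e3,y/1e3,.053)))-[255,160])*5.6)
"
```

```text
tcp [0.5371 0.2268 0.0224] yaw 10.4 tool delta [-0.0002  0.0006  0.    ] tilt [-0.0013 -0.0011 -1.    ] t 9.6667 F [ 0.41  0.8  -0.42] grip 0.713 27.2 j [ 0.68  0.5  -0.31  0.   -0.76  1.07]
tool yaw needed 0.05
0.52 [[0.4961 0.2015 0.0719]
 [0.517  0.2325 0.0736]
 [0.57   0.2595 0.0766]]
board corner expected crop px [248.0277 298.3993]
board corner expected crop px [438.0322 334.821 ]
board corner expected crop px [491.1411 288.1556]
pin 47.5 18 [249.7716 334.6535]
pin -47.5 18 [456.7876 375.4913]
pin -30 35.5 [401.909  381.7912]
pin 30 35.5 [269.9638 355.4196]
pin -47.5 -18 [487.2891 347.3253]
```

View pics/s4.png

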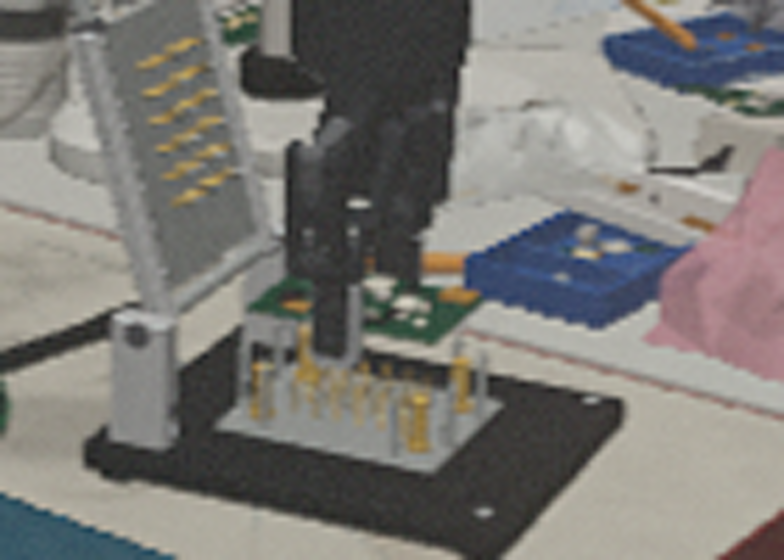

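The side crop shows the board held level above the nest, with corners at (248,305), (438,340) and (485,293), within about 2 mm of prediction and no side-to-side twist. The pins and posts are visible below. I'll check the lateral fit against the fixture with the top camera.

```bash
python3 -c "
from h import *
np.set_printoptions(precision=4,suppress=True)
c,s_=np.cos(np.radians(10.37)),np.sin(np.radians(10.37))
for n in('top','side'):
  p=read_camera(n); b=cloud(p,np.ones((420,560),bool))
  rgb=p['pixels'].reshape(-1,3)[(p['range_z']>0).ravel()].astype(int)
  d=b[:,:2]-[.537,.226]; fx=d[:,0]*c+d[:,1]*s_; fy=-d[:,0]*s_+d[:,1]*c
  k=(abs(fx)<.06)&(abs(fy)<.045)&(b[:,2]>.066)&(b[:,2]<.082)
  g=k&(rgb[:,1]>rgb[:,0]+8)
  print(n,k.sum(),'fx',np.sort(fx[k])[[0,3,10,-10,-4,-1]],'fy',np.sort(fy[k])[[0,3,10,-10,-4,-1]],'green',g.sum(),np.sort(fx[g])[[0,2,-3,-1]],np.sort(fy[g])[[0,2,-3,-1]],np.median(b[g,2]))
  fr=k&(fx<-.025); print('front part fy',np.sort(fy[fr])[[0,2,5,-6,-3,-1]], fr.sum())
  rr=k&(fx>.028); print('rear part fx',np.sort(fx[rr])[[-3,-1]] if rr.sum()>3 else 0, rr.sum())
p=read_camera('top')
"
```

```text
top 305 fx [-0.0431 -0.0428 -0.0422 -0.0197 -0.0183 -0.0168] fy [-0.0304 -0.0301 -0.0286  0.0286  0.0302  0.0313] green 237 [-0.0431 -0.0428 -0.0182 -0.0168] [-0.0304 -0.0302  0.0306  0.0313] 0.0744919453110573
front part fy [-0.0304 -0.0298 -0.029   0.0296  0.0306  0.0313] 238
rear part fx 0 0
side 320 fx [-0.0426 -0.0419 -0.0404  0.0406  0.0429  0.0441] fy [-0.0331 -0.0316 -0.0295  0.0429  0.0443  0.0449] green 150 [-0.0413 -0.0405  0.0434  0.0441] [-0.0292 -0.0273  0.0362  0.0403] 0.07415920913550611
front part fy [-0.0289 -0.0252 -0.0233  0.0327  0.0336  0.0347] 81
rear part fx [0.0434 0.0441] 42
```

The board is aligned within about 0.5 mm: front edge −43 mm, sides ±31 mm. I'll lower it.

Emit:
{"name": "send_rows", "arguments": {"increments": [{"dx": 0,"dy": 0.0005,"dz": 0.004,"yaw": 0},{"dx": 0,"dy": 0,"dz": 0.005,"yaw": 0},{"dx": 0,"dy": 0,"dz": 0.005,"yaw": 0},{"dx": 0,"dy": 0,"dz": 0.004,"yaw": 0},{"dx": 0,"dy": 0,"dz": 0.004,"yaw": 0},{"dx": 0,"dy": 0,"dz": 0.003,"yaw": 0},{"dx": 0,"dy": 0,"dz": 0.0015,"yaw": 0},{"dx": 0,"dy": 0,"dz": 0,"yaw": 0}]}}

```text
time_s: 10.58
tool_pos: [0.5373, 0.226, -0.0038]
tcp_rot: [0.996, 0.09, -0.0, 0.0]
wrist_force: [-0.3, -0.7, -0.2]
grip_width: 0.709
grasp_force: 27.2
```

Emit:
{"name": "send_rows", "arguments": {"increments": [{"dx": 0,"dy": 0,"dz": 0.001,"yaw": 0},{"dx": 0,"dy": 0,"dz": 0.001,"yaw": 0},{"dx": 0,"dy": 0,"dz": 0,"yaw": 0}]}}

```text
time_s: 10.83
tool_pos: [0.5378, 0.2264, -0.0046]
tcp_rot: [0.996, 0.09, 0.0, -0.0]
wrist_force: [-0.9, 0.6, 2.7]
grip_width: 0.711
grasp_force: 27.3
```

Emit:
{"name": "send_rows", "arguments": {"increments": [{"dx": 0,"dy": 0,"dz": 0.0008,"yaw": 0},{"dx": 0,"dy": 0,"dz": 0,"yaw": 0},{"dx": 0,"dy": 0,"dz": 0,"yaw": 0}]}}

```text
time_s: 11.08
tool_pos: [0.5379, 0.2264, -0.0047]
tcp_rot: [0.996, 0.09, 0.0, -0.0]
wrist_force: [-2.7, -0.9, 6.5]
grip_width: 0.709
grasp_force: 27.5
```

It's seated: 6.5 N upward and the height has stopped dropping. Releasing.

Emit:
{"name": "send_rows", "arguments": {"increments": [{"dx": 0,"dy": 0,"dz": 0,"yaw": 0},{"dx": 0,"dy": 0,"dz": 0,"yaw": 0},{"dx": 0,"dy": 0,"dz": 0,"yaw": 0},{"dx": 0,"dy": 0,"dz": 0,"yaw": 0},{"dx": 0,"dy": 0,"dz": 0,"yaw": 0},{"dx": 0,"dy": 0,"dz": 0,"yaw": 0}], "gripper": 1}}

```text
time_s: 11.58
tool_pos: [0.5375, 0.2262, -0.0062]
tcp_rot: [0.996, 0.09, -0.0, 0.0]
wrist_force: [0.0, 0.2, -0.5]
grip_width: 0.998
grasp_force: 0.0
```

Emit:
{"name": "send_rows", "arguments": {"increments": [{"dx": 0,"dy": 0,"dz": -0.01,"yaw": 0},{"dx": 0,"dy": 0,"dz": -0.02,"yaw": 0},{"dx": 0,"dy": 0,"dz": -0.03,"yaw": 0},{"dx": 0,"dy": 0,"dz": -0.03,"yaw": 0},{"dx": 0,"dy": 0,"dz": -0.03,"yaw": 0},{"dx": -0.02,"dy": 0,"dz": -0.03,"yaw": 0},{"dx": -0.03,"dy": 0,"dz": -0.03,"yaw": 0},{"dx": -0.03,"dy": 0,"dz": -0.03,"yaw": 0},{"dx": -0.03,"dy": 0,"dz": -0.02,"yaw": 0},{"dx": 0,"dy": 0,"dz": -0.01,"yaw": 0},{"dx": 0,"dy": 0,"dz": 0,"yaw": 0}]}}

```text
time_s: 12.5
tool_pos: [0.4308, 0.2073, 0.2372]
tcp_rot: [0.996, 0.091, 0.004, -0.002]
wrist_force: [0.9, 0.1, 0.1]
grip_width: 0.999
grasp_force: 0.0
```

```bash
python3 -c "
from h import *
np.set_printoptions(precision=4,suppress=True)
c,s_=np.cos(np.radians(10.37)),np.sin(np.radians(10.37))
goto(.6566,.249,10.37)
p=read_camera('side'); u1=p['pixels'][160:260,255:395]
for n in('top','side'):
  if n=='top': p=read_camera(n)
  else: p=read_camera(n)
  b=cloud(p,np.ones((420,560),bool)); rgb=p['pixels'].reshape(-1,3)[(p['range_z']>0).ravel()].astype(int)
  d=b[:,:2]-[.537,.226]; fx=d[:,0]*c+d[:,1]*s_; fy=-d[:,0]*s_+d[:,1]*c
  g=(abs(fx)<.055)&(abs(fy)<.045)&(b[:,2]>.038)&(b[:,2]<.06)&(rgb[:,1]>rgb[:,0]+8)&(rgb[:,1]>rgb[:,2]+3)
  if g.sum()>10:
    print(n,g.sum(),np.sort(fx[g])[[0,3,-4,-1]],np.sort(fy[g])[[0,3,-4,-1]],'z',np.median(b[g,2]),np.linalg.lstsq(np.c_[fx[g],fy[g],np.ones(g.sum())],b[g,2],rcond=None)[0])
  k=(b[:,2]>.2)&(b[:,2]<.245)&(abs(fx-.122)<.03)&(abs(fy)<.06)
  print('bar',k.sum(),np.percentile(fx[k],[5,50,95]),np.percentile(b[k,2],[5,50,95]),np.percentile(fy[k],[5,50,95]))
u=cv2.resize(u1,None,fx=5.6,fy=5.6,interpolation=cv2.INTER_CUBIC); cv2.imwrite('pics/s5.png',u[:,:,::-1])
"
```

```text
tcp [0.4308 0.2073 0.2372] yaw 10.45 tool delta [ 0.2296 -0.      0.0017] tilt [ 0.0067  0.0054 -1.    ] t 12.5 F [0.92 0.08 0.06] grip 0.999 0.0 j [ 0.79  0.1  -0.29  0.   -1.17  0.96]
tool yaw needed 0.08
top 489 [-0.0299 -0.026   0.0431  0.046 ] [-0.0304 -0.0298  0.0312  0.0314] z 0.0468141258659065 [-0.0028 -0.0015  0.047 ]
bar 378 [0.1119 0.1205 0.1267] [0.2051 0.2312 0.2351] [-0.0472  0.001   0.0479]
side 195 [-0.0415 -0.0399  0.0475  0.0514] [-0.031  -0.0281  0.0354  0.0411] z 0.046142071277745056 [-0.0039  0.0021  0.0461]
bar 180 [0.1122 0.1196 0.1245] [0.2028 0.2245 0.2331] [-0.0426  0.0152  0.0533]
```

View pics/s5.png

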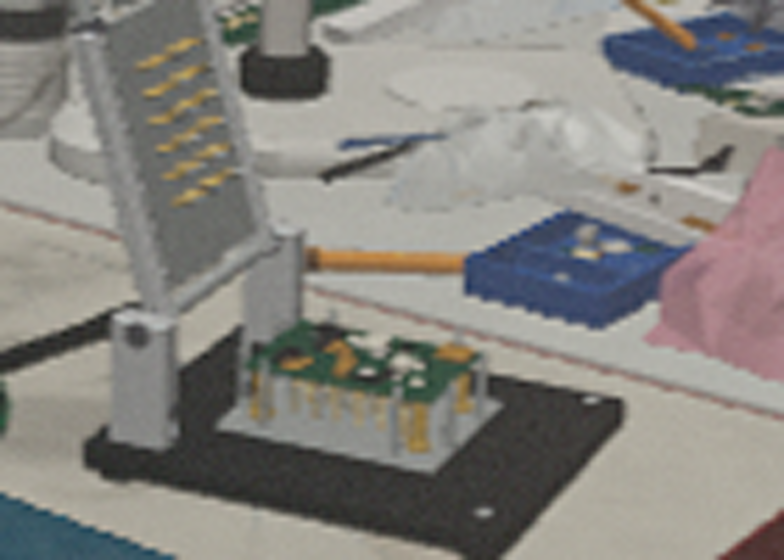

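Side crop: the board lies level on the four posts between the pins. Its corners are at (250,350), (385,395) and (485,355), the gold chip is at (455,352) at the front, and the top surface is at 46 mm, as it should be. Next I'll turn the gripper a quarter turn and prepare for the handle.

Emit:
{"name": "send_rows", "arguments": {"increments": [{"dx": 0,"dy": 0,"dz": -0.003,"yaw": 7.0},{"dx": 0,"dy": 0,"dz": -0.003,"yaw": 7.0},{"dx": 0,"dy": 0,"dz": -0.003,"yaw": 7.0},{"dx": 0,"dy": 0,"dz": -0.003,"yaw": 7.0},{"dx": 0,"dy": 0,"dz": -0.003,"yaw": 7.0},{"dx": 0,"dy": 0,"dz": -0.003,"yaw": 7.0},{"dx": 0,"dy": 0,"dz": -0.003,"yaw": 7.0},{"dx": 0,"dy": 0,"dz": -0.003,"yaw": 7.0},{"dx": 0,"dy": 0,"dz": -0.003,"yaw": 7.0},{"dx": 0,"dy": 0,"dz": -0.003,"yaw": 7.0},{"dx": 0,"dy": 0,"dz": 0,"yaw": 7.0},{"dx": 0,"dy": 0,"dz": 0,"yaw": 7.0}], "gripper": -0.05}}

```text
time_s: 13.65
tool_pos: [0.4308, 0.2064, 0.261]
tcp_rot: [0.798, -0.602, -0.0, 0.002]
wrist_force: [-0.2, -0.5, -0.7]
grip_width: 0.474
grasp_force: 0.0
```

Emit:
{"name": "send_rows", "arguments": {"increments": [{"dx": 0,"dy": 0,"dz": 0,"yaw": 6.1},{"dx": 0,"dy": 0,"dz": 0,"yaw": 0},{"dx": 0,"dy": 0,"dz": 0,"yaw": 0}]}}

```text
time_s: 13.9
tool_pos: [0.4306, 0.2064, 0.2613]
tcp_rot: [0.768, -0.64, -0.0, 0.002]
wrist_force: [0.3, 0.0, -0.7]
grip_width: 0.473
grasp_force: 0.0
```

```bash
python3 -c "
from h import *
goto(.6581,.2482,-79.63)"
```

```text
tcp [0.4306 0.2064 0.2613] yaw -79.63 tool delta [-1.000e-04 -2.313e-01 -7.000e-04] tilt [-0.0025 -0.0023 -1.    ] t 13.9 F [ 0.26  0.   -0.75] grip 0.473 0.0 j [ 0.79  0.09 -0.24 -0.   -1.25 -0.61]
tool yaw needed 0.0
```

Emit:
{"name": "send_rows", "arguments": {"increments": [{"dx": 0,"dy": -0.012,"dz": 0,"yaw": 0},{"dx": 0,"dy": -0.02,"dz": 0,"yaw": 0},{"dx": 0,"dy": -0.022,"dz": 0,"yaw": 0},{"dx": 0,"dy": -0.022,"dz": 0,"yaw": 0},{"dx": 0,"dy": -0.022,"dz": 0,"yaw": 0},{"dx": 0,"dy": -0.022,"dz": 0,"yaw": 0},{"dx": 0,"dy": -0.022,"dz": 0,"yaw": 0},{"dx": 0,"dy": -0.022,"dz": 0,"yaw": 0},{"dx": 0,"dy": -0.022,"dz": 0,"yaw": 0},{"dx": 0,"dy": -0.022,"dz": 0,"yaw": 0},{"dx": 0,"dy": -0.015,"dz": 0,"yaw": 0},{"dx": 0,"dy": -0.008,"dz": 0,"yaw": 0}]}}

```text
time_s: 14.9
tool_pos: [0.6599, 0.2476, 0.2604]
tcp_rot: [0.768, -0.641, -0.0, 0.001]
wrist_force: [-0.3, 0.2, 0.1]
grip_width: 0.469
grasp_force: 0.0
```

Emit:
{"name": "send_rows", "arguments": {"increments": [{"dx": 0,"dy": 0,"dz": 0,"yaw": 0},{"dx": 0,"dy": 0,"dz": 0,"yaw": 0}]}}

```text
time_s: 15.07
tool_pos: [0.6578, 0.2475, 0.2618]
tcp_rot: [0.768, -0.641, -0.0, 0.001]
wrist_force: [-0.8, 0.2, 0.2]
grip_width: 0.472
grasp_force: 0.0
```

```bash
python3 -c "
from h import *
np.set_printoptions(precision=4,suppress=True)
goto(.6581,.2482,-79.63)
p=read_camera('side'); u=cv2.resize(p['pixels'][70:180,220:340],None,fx=5.4,fy=5.4,interpolation=cv2.INTER_CUBIC); cv2.imwrite('pics/s6.png',u[:,:,::-1])
t=r.read_state()['tool_pos']
c,s_=np.cos(np.radians(10.37)),np.sin(np.radians(10.37))
b=cloud(p,np.ones((420,560),bool)); d=b[:,:2]-[.537,.226]; fx=d[:,0]*c+d[:,1]*s_; fy=-d[:,0]*s_+d[:,1]*c
for lo,hi in((-.06,-.02),(-.02,.005),(.005,.03),(.03,.06)):
  k=(b[:,2]>.2)&(b[:,2]<.33)&(abs(fx-.123)<.06)&(fy>lo)&(fy<hi)
  h=np.histogram2d(b[k,2],fx[k],bins=[np.arange(.2,.335,.01),np.arange(.06,.19,.01)])[0].astype(int); print(lo,hi); print(h[::-1])
"
```

```text
tcp [0.6578 0.2475 0.2618] yaw -79.73 tool delta [-0.0006 -0.0004 -0.    ] tilt [-0.0016 -0.0009 -1.    ] t 15.0667 F [-0.76  0.23  0.19] grip 0.472 0.0 j [ 0.59  0.5   0.33 -0.   -1.41 -0.41]
tool yaw needed -0.1
-0.06 -0.02
[[ 0  0  0  0  0  0  0  0  0  0  0  0]
 [ 0  0  0  0  0  0  0  0  0  0  0  0]
 [ 0  0  0  0  0  0  0  0  0  0  0  0]
 [ 0  0  0  0  0  0  0  0  0  0  0  0]
 [ 0  0  0  0  0  0  0  0  0  0  0  0]
 [ 0  0  0  0  0  0  0  0  0  0  0  0]
 [ 0  0  0  0  0  0  0  0  0  0  0  0]
 [ 0  0  0  0  0  0  0  0  0  0  0  0]
 [ 0  0  0  0  0  0  0  0  0  0  0  0]
 [ 0  0  0  0  0  0  8  0  0  0  0  0]
 [ 0  0  0  0  0  9  6  0  0  0  0  0]
 [ 0  0  0  0  0 11  5  0  0  0  0  0]
 [ 0  0  0  0  0 18  1  0  0  0  0  0]]
-0.02 0.005
[[ 0  0  9  4  0  0  0  0 10  0  0  0]
 [ 0  0  6  2  0  0  0  0 12  0  0  0]
 [ 0  0  7  2  0  0  0  0  8  1  0  0]
 [ 0  0  0  6  0  0  0  0 10  0  0  0]
 [ 0  0  0  0  0  0  0  0  0  0  0  0]
 [ 0  0  0  0  0  0  0  0  0  0  0  0]
 [ 0  0  0  0  0  0  0  0  0  0  0  0]
 [ 0  0  0  0  0  0  0  0  0  0  0  0]
 [ 0  0  0  0  0  0  0  0  0  0  0  0]
 [ 
[... 490 characters left out ...]
  0  0  0  0  0  0  0  0]
 [ 0  0  0  0  0  3 10  0  0  0  0  0]
 [ 0  0  0  0  0  6  3  0  0  0  0  0]
 [ 0  0  0  0  0  0  0  0  0  0  0  0]
 [ 0  0  0  0  0  0  0  0  0  0  0  0]]
0.03 0.06
[[ 0  0  0  0  0  0  0  0  0  0  0  0]
 [ 0  0  0  0  0  0  0  0  0  0  0  0]
 [ 0  0  0  0  0  0  0  0  0  0  0  0]
 [ 0  0  0  0  0  0  0  0  0  0  0  0]
 [ 0  0  0  0  0  0  0  0  0  0  0  0]
 [ 0  0  0  0  0  0  0  0  0  0  0  0]
 [ 0  0  0  0  0  0  0  0  0  0  0  0]
 [ 0  0  0  0  0  0  0  0  0  0  0  0]
 [ 0  0  0  0  0  0  0  0  0  0  0  0]
 [ 0  0  0  0  0  4  8  0  0  0  0  0]
 [ 0  0  0  0  0 11 15  0  0  0  0  0]
 [ 0  0  0  0  0 16  5  0  0  0  0  0]
 [ 0  0  0  0  1 18  0  0  0  0  0  0]]
```

View pics/s6.png

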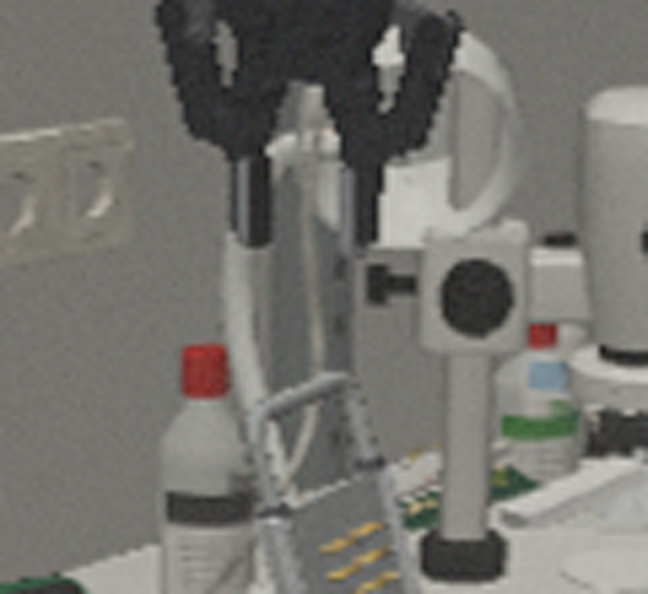

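The crop shows the open fingers (tips at about (250,245) and (365,245), z≈293 mm) straddling the plane of the handle bar at (300,395), about centred. The tip offset of roughly 30 mm is confirmed again. I'll go down 82 mm and close.

Emit:
{"name": "send_rows", "arguments": {"increments": [{"dx": 0,"dy": -0.0004,"dz": 0.008,"yaw": 0},{"dx": 0,"dy": 0,"dz": 0.01,"yaw": 0},{"dx": 0,"dy": 0,"dz": 0.01,"yaw": 0},{"dx": 0,"dy": 0,"dz": 0.01,"yaw": 0},{"dx": 0,"dy": 0,"dz": 0.01,"yaw": 0},{"dx": 0,"dy": 0,"dz": 0.01,"yaw": 0},{"dx": 0,"dy": 0,"dz": 0.01,"yaw": 0},{"dx": 0,"dy": 0,"dz": 0.008,"yaw": 0},{"dx": 0,"dy": 0,"dz": 0.006,"yaw": 0},{"dx": 0,"dy": 0,"dz": 0,"yaw": 0},{"dx": 0,"dy": 0,"dz": 0,"yaw": 0}]}}

```text
time_s: 16.03
tool_pos: [0.6582, 0.2477, 0.1806]
tcp_rot: [0.767, -0.641, 0.0, 0.0]
wrist_force: [0.5, 1.1, -0.5]
grip_width: 0.477
grasp_force: 0.0
```

Emit:
{"name": "send_rows", "arguments": {"increments": [{"dx": 0,"dy": 0,"dz": 0,"yaw": 0},{"dx": 0,"dy": 0,"dz": 0,"yaw": 0},{"dx": 0,"dy": 0,"dz": 0,"yaw": 0},{"dx": 0,"dy": 0,"dz": 0,"yaw": 0},{"dx": 0,"dy": 0,"dz": 0,"yaw": 0},{"dx": 0,"dy": 0,"dz": 0,"yaw": 0},{"dx": 0,"dy": 0,"dz": 0,"yaw": 0},{"dx": 0,"dy": 0,"dz": 0,"yaw": 0}], "gripper": -1, "newtons": 30}}

```text
time_s: 16.7
tool_pos: [0.6587, 0.2481, 0.1818]
tcp_rot: [0.768, -0.641, 0.001, -0.001]
wrist_force: [1.3, 0.3, 4.2]
grip_width: 0.104
grasp_force: 29.4
```

```bash
python3 -c "
from h import *
np.set_printoptions(precision=4,suppress=True)
goto(.6581,.2482,-79.63)
a=np.radians(np.linspace(107.72,30,37)); y=-.168*np.cos(a); 
P=np.c_[.168*np.cos(a),-.168*np.sin(a)]*1000
print(np.diff(P,axis=0).round(1).tolist())"
```

```text
tcp [0.6587 0.2481 0.1818] yaw -79.73 tool delta [-0.0003  0.0006 -0.    ] tilt [ 0.0019  0.0007 -1.    ] t 16.7 F [1.27 0.34 4.2 ] grip 0.104 29.4 j [ 0.59  0.53  0.19  0.   -1.23 -0.41]
tool yaw needed -0.1
[[6.1, -1.8], [6.1, -1.6], [6.2, -1.4], [6.2, -1.1], [6.3, -0.9], [6.3, -0.6], [6.3, -0.4], [6.3, -0.2], [6.3, 0.1], [6.3, 0.3], [6.3, 0.5], [6.3, 0.8], [6.2, 1.0], [6.2, 1.3], [6.2, 1.5], [6.1, 1.7], [6.0, 1.9], [5.9, 2.2], [5.9, 2.4], [5.8, 2.6], [5.7, 2.8], [5.6, 3.0], [5.4, 3.2], [5.3, 3.4], [5.2, 3.6], [5.0, 3.8], [4.9, 4.0], [4.7, 4.2], [4.6, 4.4], [4.4, 4.6], [4.2, 4.7], [4.0, 4.9], [3.9, 5.0], [3.7, 5.2], [3.5, 5.3], [3.3, 5.4]]
```

The bar is gripped (9 mm, 29 N). I'll swing along the arc, checking force after each third.

Emit:
{"name": "send_rows", "arguments": {"increments": [{"dx": 0,"dy": 0.0061,"dz": -0.0018,"yaw": 0},{"dx": 0,"dy": 0.0061,"dz": -0.0016,"yaw": 0},{"dx": 0,"dy": 0.0062,"dz": -0.0014,"yaw": 0},{"dx": 0,"dy": 0.0062,"dz": -0.0011,"yaw": 0},{"dx": 0,"dy": 0.0063,"dz": -0.0009,"yaw": 0},{"dx": 0,"dy": 0.0063,"dz": -0.0006,"yaw": 0},{"dx": 0,"dy": 0.0063,"dz": -0.0004,"yaw": 0},{"dx": 0,"dy": 0.0063,"dz": -0.0002,"yaw": 0},{"dx": 0,"dy": 0.0063,"dz": 0.0001,"yaw": 0},{"dx": 0,"dy": 0.0063,"dz": 0.0003,"yaw": 0},{"dx": 0,"dy": 0.0063,"dz": 0.0005,"yaw": 0},{"dx": 0,"dy": 0.0063,"dz": 0.0008,"yaw": 0}]}}

```text
time_s: 17.7
tool_pos: [0.5834, 0.2342, 0.1868]
tcp_rot: [0.767, -0.641, -0.0, 0.0]
wrist_force: [0.7, 0.4, 0.6]
grip_width: 0.106
grasp_force: 30.1
```

Emit:
{"name": "send_rows", "arguments": {"increments": [{"dx": 0,"dy": 0.0062,"dz": 0.001,"yaw": 0},{"dx": 0,"dy": 0.0062,"dz": 0.0013,"yaw": 0},{"dx": 0,"dy": 0.0062,"dz": 0.0015,"yaw": 0},{"dx": 0,"dy": 0.0061,"dz": 0.0017,"yaw": 0},{"dx": 0,"dy": 0.006,"dz": 0.0019,"yaw": 0},{"dx": 0,"dy": 0.0059,"dz": 0.0022,"yaw": 0},{"dx": 0,"dy": 0.0059,"dz": 0.0024,"yaw": 0},{"dx": 0,"dy": 0.0058,"dz": 0.0026,"yaw": 0},{"dx": 0,"dy": 0.0057,"dz": 0.0028,"yaw": 0},{"dx": 0,"dy": 0.0056,"dz": 0.003,"yaw": 0},{"dx": 0,"dy": 0.0054,"dz": 0.0032,"yaw": 0},{"dx": 0,"dy": 0.0053,"dz": 0.0034,"yaw": 0}]}}

```text
time_s: 18.7
tool_pos: [0.5144, 0.2217, 0.1597]
tcp_rot: [0.767, -0.641, -0.0, 0.0]
wrist_force: [1.2, -1.7, -0.9]
grip_width: 0.104
grasp_force: 29.4
```

Emit:
{"name": "send_rows", "arguments": {"increments": [{"dx": 0,"dy": 0.0052,"dz": 0.0036,"yaw": 0},{"dx": 0,"dy": 0.005,"dz": 0.0038,"yaw": 0},{"dx": 0,"dy": 0.0049,"dz": 0.004,"yaw": 0},{"dx": 0,"dy": 0.0047,"dz": 0.0042,"yaw": 0},{"dx": 0,"dy": 0.0046,"dz": 0.0044,"yaw": 0},{"dx": 0,"dy": 0.0044,"dz": 0.0046,"yaw": 0},{"dx": 0,"dy": 0.0042,"dz": 0.0047,"yaw": 0},{"dx": 0,"dy": 0.004,"dz": 0.0049,"yaw": 0},{"dx": 0,"dy": 0.0039,"dz": 0.005,"yaw": 0},{"dx": 0,"dy": 0,"dz": 0,"yaw": 0},{"dx": 0,"dy": 0,"dz": 0,"yaw": 0}]}}

```text
time_s: 19.62
tool_pos: [0.4743, 0.2144, 0.1206]
tcp_rot: [0.768, -0.641, -0.0, 0.001]
wrist_force: [0.4, -2.4, 0.1]
grip_width: 0.103
grasp_force: 29.5
```

```bash
cat >> h.py <<'E'
def angle():
    c,s_=np.cos(np.radians(10.37)),np.sin(np.radians(10.37))
    for n in("top","side"):
        p=read_camera(n)
        for q in outline_of(p,"cover")[:1]:
            b=cloud(p,q["mask"]); d=b[:,:2]-[.537,.226]; fx=d[:,0]*c+d[:,1]*s_; fy=-d[:,0]*s_+d[:,1]*c
            k=(b[:,2]>.05)&(fx<.08)&(fx>-.06)&(abs(fy)<.075); x,z=fx[k],b[k,2]
            for _ in range(6):
                a=np.polyfit(x,z,1); e=z-np.polyval(a,x); m=abs(e)<max(.003,1.5*np.median(abs(e))); x,z=x[m],z[m]
            print(n,q["p"],k.sum(),len(x),"slope deg",np.degrees(np.arctan(-a[0])).round(2),"offset at hinge x",np.polyval(a,.072).round(4),"res",e.std().round(4))
    return p
E
python3 -c "
from h import *
np.set_printoptions(precision=4,suppress=True)
goto(.6581,.2482,-79.63)
p=angle(); cv2.imwrite('pics/s7.png',cv2.resize(p['pixels'][110:270,240:440],None,fx=3.7,fy=3.7,interpolation=cv2.INTER_CUBIC)[:,:,::-1])"
```

```text
tcp [0.4743 0.2144 0.1206] yaw -79.73 tool delta [-0.0005 -0.1869 -0.0003] tilt [-0.0014 -0.0011 -1.    ] t 19.6167 F [ 0.42 -2.43  0.1 ] grip 0.103 29.5 j [ 0.74  0.29 -0.36 -0.   -0.92 -0.56]
tool yaw needed -0.1
top 0.86 569 379 slope deg 39.34 offset at hinge x 0.0713 res 0.0014
side 0.84 519 218 slope deg 34.52 offset at hinge x 0.075 res 0.0016
```

View pics/s7.png

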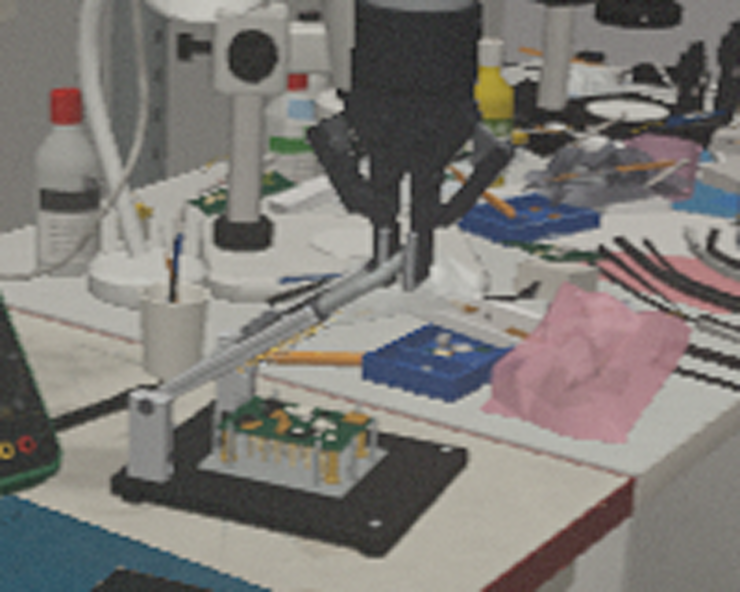

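The crop shows the cover partly lowered over the board, with the bar held between the fingers at about (405,265) and clear space above the board at (300,420). By tool displacement it stands at about 36°. I'll do the last stretch slowly.

Emit:
{"name": "send_rows", "arguments": {"increments": [{"dx": 0,"dy": 0.0028,"dz": 0.0039,"yaw": 0},{"dx": 0,"dy": 0.0026,"dz": 0.004,"yaw": 0},{"dx": 0,"dy": 0.0024,"dz": 0.004,"yaw": 0},{"dx": 0,"dy": 0.0021,"dz": 0.0038,"yaw": 0},{"dx": 0,"dy": 0,"dz": 0,"yaw": 0},{"dx": 0,"dy": 0,"dz": 0,"yaw": 0},{"dx": 0,"dy": 0,"dz": 0,"yaw": 0}]}}

```text
time_s: 20.4
tool_pos: [0.4648, 0.2127, 0.1051]
tcp_rot: [0.767, -0.641, -0.0, 0.001]
wrist_force: [-1.2, -3.3, 0.5]
grip_width: 0.099
grasp_force: 29.7
```

```bash
python3 -c "
from h import *
np.set_printoptions(precision=4,suppress=True)
goto(.6581,.2482,-79.63)
t=r.read_state()['tool_pos']; fx=(t[0]-.537)*.9837+(t[1]-.226)*.18
print('q from x',np.degrees(np.arccos((.072+.0006-fx)/.168)),'q from z',np.degrees(np.arcsin((.228+t[2]-.1812-.068)/.168)))
angle()
c,s_=np.cos(np.radians(10.37)),np.sin(np.radians(10.37))
for n in('top','side'):
  p=read_camera(n); b=cloud(p,np.ones((420,560),bool)); d=b[:,:2]-[.537,.226]; f=d[:,0]*c+d[:,1]*s_; g=-d[:,0]*s_+d[:,1]*c
  # bar left/right of the fingers
  k=(abs(f+.0735)<.02)&(abs(g)>.017)&(abs(g)<.032)&(b[:,2]>.12)&(b[:,2]<.175)
  print(n,'bar pts',k.sum(),np.percentile(f[k],[5,50,95]),np.percentile(b[k,2],[5,50,95]))
  # free edge/plate region by slices: top surface of rails
  for x0 in(-.03,-.01,.01,.03,.05):
    k=(abs(f-x0)<.004)&(abs(g)<.075)&(b[:,2]>.07)&(b[:,2]<.15); print(x0,k.sum(),np.percentile(b[k,2],[10,50,90,98]) if k.sum()>5 else '')
"
```

```text
tcp [0.4648 0.2127 0.1051] yaw -79.75 tool delta [-0.0005 -0.1965 -0.0002] tilt [-0.0009 -0.0007 -1.    ] t 20.4 F [-1.19 -3.3   0.53] grip 0.099 29.7 j [ 0.75  0.29 -0.41 -0.   -0.87 -0.57]
tool yaw needed -0.12
q from x 29.649998362417627 q from z 29.97098923293724
top 0.66 921 740 slope deg 30.89 offset at hinge x 0.0723 res 0.0014
side 0.57 543 322 slope deg 28.7 offset at hinge x 0.0741 res 0.0015Traceback (most recent call last):
  File "<string>", line 13, in <module>
    print(n,'bar pts',k.sum(),np.percentile(f[k],[5,50,95]),np.percentile(b[k,2],[5,50,95]))
                              ~~~~~~~~~~~~~^^^^^^^^^^^^^^^^
    return _quantile_unchecked(
        a, q, axis, out, overwrite_input, method, keepdims, weights)
    return _ureduce(a,
                    func=_quantile_ureduce_func,
    ...<5 lines>...
                    overwrite_input=overwrite_input,
                    method=method)
    r = func(a, **kwargs)
    result = _quantile(arr,
                       quantiles=q,
    ...<2 lines>...
                       out=out,
                       weights=wgt)
    slices_having_nans = np.isnan(arr[-1, ...])
                                  ~~~^^^^^^^^^
IndexError: index -1 is out of bounds for axis 0 with size 0
```

All four estimates average about 29.8°: 29.6° from tool x, 30.0° from height, 30.9° from the top camera and 28.7° from the side. The grip is firm, so I'll hand in.

```bash
python3 -c "
from h import *
print(r.sign_off())"
```

```text
the job is handed in; nothing more can be done
None
```

The board lies level on the four posts between the guide pins, gold chip to the front. The cover is held by its handle at about 30° above level (four estimates from 28.7° to 30.9°), and the job was handed in at about 20 s of the 62 s allowed.

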